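# Flip a lid onto the UV pad by pushing

## Robot

A 7-joint arm with a two-finger parallel gripper is mounted at the origin on the work surface. World frame = base frame: x ahead of the robot, y to its left, z up, the work surface at z = 0. Lengths are in m, angles in rad, forces in N, time in s.
With the tool pointing down it reaches from about 0.425 to 0.95 m from the base axis. Payload 4.7 kg.
Tool frame: the origin (TCP) lies at the very end of the fingers, on their centre line; the grasp point (between the pads) lies robot.hold_point_z behind it (robot.hold_point_z is the distance from the TCP to the grasp point, in m); z points along the fingers, x is the direction in which the jaws open and shut, and the axes are right-handed (so a half turn about z gives the same grasp; the last joint's range is limited). The gripper opens to 85 mm and grips with 20 to 120 N. Pads are 22 mm wide; open, the fingers measure 114 mm over their backs; the gripper's body (76 mm by 85 mm) begins 54 mm behind the grasp point. The pads swing forward as they close: fully open they stand 13 mm farther back than shut.
Start: joints at [-1.318, 0.469, -0.049, 1.532, 0.024, 1.141, -0.082], TCP at [0.188, 0.648, 0.231] pointing down, gripper open.
Joint ranges: [-2.59, 2.59], [-0.33, 1.99], [-1.39, 1.29], [0.1, 2.45], [-1.04, 4.18], [0.21, 1.99], [-2.66, 2.66]. Speed limits (rad/s): [2.57, 2.57, 3.14, 3.14, 3.14, 3.14, 3.14].

## Interface

Orientations are given as a unit quaternion [w, x, y, z].
In Python, from workcell import robot, readout, eyes gives the robot as it stands. The module is installed in compiled form; this text tells all that it offers. Calls block until the motion is done:
- robot.movep(position, orientation): joint-space move of the TCP to a pose.
- robot.line_to(position, rot=None, max_speed=0.15): straight line of the TCP; rot=None keeps the orientation; max_speed is the mean speed in m/s.
- robot.move_j(angles): joint-space move.
- robot.set_gripper(opening, newtons=None): finger opening in m; newtons is the grip in N (None keeps the last); returns when the fingers have stopped.
- robot.hold(seconds).
- robot.inverse_kinematics(position, orientation): joint angles nearest the present ones, or None.
- readout.get_obs(): the state.
- eyes.get_image(name): name is "side" or "top" or "wrist"; returns a dict with "image" (400x640x3 uint8, red, green, blue), "z_map" (400x640 float32, m along the optical axis (not along the pixel's ray), 0 where there is no reading), "intrinsics" (3x3 intrinsics, pixels), "R" (3x3) and "t" (3): a world point X has camera coordinates R X + t. Camera axes: x right, y down, z forward; pixel columns grow to the right and rows downward; lengths in m; the calibration is good to about 2 mm. The wrist camera is an equidistant fisheye: a pixel r from the principal point sees the ray r / f radians off the axis. A picture is of the moment at which its call begins.
A pose or a line that the arm cannot do raises robot.MotionError and nothing moves.
- robot.job_done(): hands the job in, once; it reports no verdict.
The state is a dict: "t": time; "joints": joint angles; "joint_vel": joint speeds; "tau": joint torques, N m; "ee_pos": TCP position; "tcp_rot": TCP orientation; "wrist_force": force on the tool from outside, world axes, zero at the start; "wrist_torque": the same for the moment, N m; "gripper_width": finger opening in m.
Only numpy, scipy, OpenCV 4.12 (cv2) and the standard library are available. Lean on these libraries where they do the work, as an engineer would, in place of code of your own. Each camera call takes 0.05 s, during which the arm holds its last target. There are 200 camera calls.

## Task

The shallow purple lid lies hollow side up on the bench, in front of the low UV lamp pad. Using only pushes of the fingertips, never lifting or carrying it, push it against the pad's front edge until it tips up and flips over onto the pad, hollow side down; then push it along the pad's top until it sits square and flush against the fence at the back, wholly on the pad. Leave everything else standing where it is.

Things in the scene. Friction and masses are not known exactly. Their poses are not given: they have to be found in the camera images.
- pad: Low grey lamp pad, fixed: slab 135 mm deep (its x), 190 wide (its y), 13 high, flat grey top with white stripes. Origin: bench level, middle of its front edge, a plain vertical face 13 mm high. +x points from the front edge over the slab to the fence, +z up. Fence: aluminium strip across the back, 10 mm thick, inner face 125 mm from the front edge, top 38 mm above the bench. Sides open.
- pad_fence (a point): Point on the pad's top surface (13 mm above the bench), at the middle of the foot of the fence's inner face. Behind the fence a small grey box 30 mm high is fixed.
- lid: Loose shallow purple plastic lid, about 50 g: rim 84 mm (its x) by 124 (its y), 10 high. Panel 68 by 108, 2.5 thick; walls 2.5; round the open side a flange 3 mm thick stands out 8 mm beyond the walls. Origin: centre of the panel's flat outer face; +z points to the hollow side: up at the start, down once flipped. Starts flat, x within 17 degrees of the pad's x, centre 70-115 mm before its edge.
- lid_edge_a (a point): Middle of one long (124 mm) rim edge, at the lid's open side: 42 mm along its -x, 10 mm along its +z. At the start the rim farther from the pad. With the other rim held against the pad, a fingertip pressed on this one and moved up and over takes it along by friction.
- lid_edge_b (a point): Middle of the other long rim edge: 42 mm along the lid's +x, 10 mm along its +z. At the start the rim nearer the pad, on which the lid pivots. Pushed past upright, the lid falls over the edge onto the pad and usually overhangs the front edge by 20 to 25 mm.
- dropper: White dropper bottle, 32 mm across, 85 mm high, stands beside the pad; leave alone. Origin at the centre of its foot.
- cap: Flat blue screw cap, 34 mm across, 12 mm high, on the bench beside the pad; leave alone. Origin at the centre of its underside.
- jar: Small pale jar with white cap, 48 mm across, 56 mm high, near the lid; leave alone. Origin at the centre of its foot.
- marker: Marker pen lying on the bench, 130 mm long (its x), 15 mm thick, near the lid; leave alone. Origin at its middle, bench level.
- reagent: Amber bottle with green cap, 72 mm across, 160 mm high, off to one side; leave alone. Origin at the centre of its foot.
- tipbox: Purple pipette tip box with pale top, 80 by 120 mm, 95 mm high, off to one side; leave alone. Origin at the centre of its foot.
- timer: White bench timer lying flat, 55 by 65 mm, 18 mm high; leave alone. Origin at the centre of its underside.
There are look-alikes about, which are no part of the job. What is meant by the lid is not pink, and is the larger of those in its own colour.

How it is judged:
On the way, in this order (a step that is already met when the one before it is completed fails the run):
1. the lid is tipped up between about 35 and 85 degrees, with one rim pushed against the pad (angle between lid's own z axis and vertical between 0.6 and 1.5 rad and contact force between lid and pad above 0.05 N), for 0.05 s.
2. the lid lies flipped, hollow side down, on the pad (angle between lid's own z axis and vertical above 3.06 rad and z of each of lid_edge_a, lid_edge_b in the frame of pad above 0.01 m and height (world z) of lid below 0.028 m), for 0.2 s.
At the end, for the whole second after the job is handed in: The lid lies flat on the pad, hollow side down (its z within 4.5 degrees of straight down), at rest, its far rim within 6 mm of the fence, square to it within 0.1 rad, and its centre within 35 mm of the pad's middle line, so that it is wholly on the pad (all of step 2 and x of lid in the frame of pad above 0.077 m and y of lid in the frame of pad between -0.035 and 0.035 m and angle between the x axis of lid and the x axis of pad, either way round below 0.1 rad and linear speed of lid below 0.01 m/s); the robot touches nothing.
It fails at once if the lid is lifted or carried (both long rim edges more than 50 mm above the bench at once, or its centre above 95 mm) (height (world z) of each of lid_edge_a, lid_edge_b above 0.05 m or height (world z) of lid above 0.095 m).
It fails at once if a bystander is moved more than 25 mm or tipped over (distance of any of dropper, cap, jar, marker, reagent, tipbox, timer from where it was at the start of the episode above 0.025 m or angle between any of dropper, cap, jar, marker, reagent, tipbox, timer's own z axis and vertical above 0.5 rad).
It also fails if it takes over 53 s, if anything falls off the work surface, if the arm or the gripper's body presses on something with over 40 N, if the wrist force passes 120 N, or if a joint passes its speed limit or range.

## Working session

There is one attempt and no reset: what is moved stays moved. The work goes in short steps, each a Python script; the robot and the scene stay as the last script left them, time stands still between calls to the robot, and variables do not carry over. Pictures are saved under pics/ and viewed, about 8 in all and at most 12, crops included, and the job is handed in when it is done.

```bash
mkdir -p pics
python3 - <<'E'
from workcell import robot, readout, eyes
import cv2,numpy as np
for n in ["top","side"]:
    d=eyes.get_image(n); cv2.imwrite(f"pics/{n}0.png",d["image"][:,:,::-1])
    np.savez(f"{n}0.npz",**d)
    print(n,d["intrinsics"].round(1).tolist(),d["R"].round(3).tolist(),d["t"].round(3).tolist())
o=readout.get_obs(); print(o["t"],o["ee_pos"],o["tcp_rot"],o["gripper_width"],robot.hold_point_z)
E
```

```text
top [[423.6, 0.0, 325.8], [0.0, 423.6, 198.8], [0.0, 0.0, 1.0]] [[-0.008, -1.0, -0.006], [-0.998, 0.008, -0.062], [0.062, 0.006, -0.998]] [-0.014, 0.558, 1.547]
side [[518.9, 0.0, 324.1], [0.0, 518.9, 204.4], [0.0, 0.0, 1.0]] [[0.998, -0.055, -0.005], [-0.036, -0.584, -0.811], [0.042, 0.81, -0.585]] [-0.546, 0.066, 1.548]
0.1 [0.18755647 0.6478822  0.23037082] [ 5.44952512e-04  7.99399438e-01  6.00799281e-01 -6.82346014e-04] 0.08527969638724679 0.0187
```

View pics/top0.png

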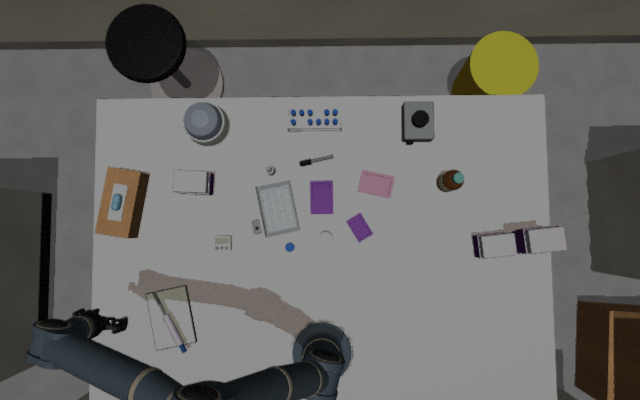

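View pics/side0.png

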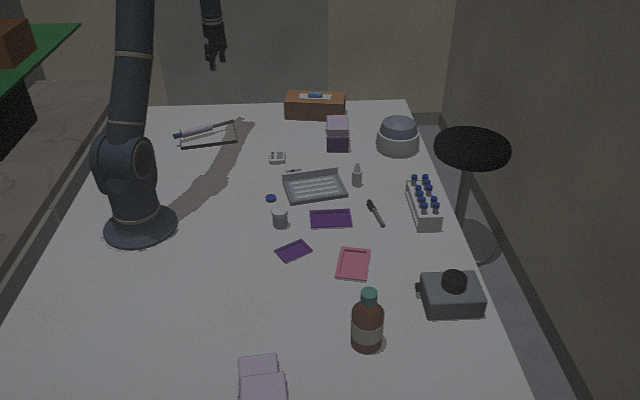

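Top view: candidates are the larger purple lid (321,197), the smaller purple one (359,227), the pink one (376,183), and the purple tip box at left (193,182). The lid is (321,197). The pad is at (277,208), with its fence on the left, the jar at (326,238), the marker at (316,160), the dropper at (270,170) and the cap at (290,247). The side view agrees. Next I'll measure and check with a close crop.

```bash
cat > h.py <<'E'
import numpy as np,cv2
def cloud(d):
    z=d["z_map"];K=d["intrinsics"];v,u=np.mgrid[:z.shape[0],:z.shape[1]]
    c=np.stack([(u-K[0,2])/K[0,0]*z,(v-K[1,2])/K[1,1]*z,z],-1)
    return (c-d["t"])@d["R"]          # R^T (c-t)
def purple(img):
    h=cv2.cvtColor(img,cv2.COLOR_RGB2HSV)
    return cv2.inRange(h,(130,90,30),(155,255,255))>0
def comps(m):
    n,l,s,c=cv2.connectedComponentsWithStats(m.astype(np.uint8))
    return [(l==i) for i in range(1,n) if s[i,4]>60]
E
python3 - <<'E'
from h import *
for n in ["top","side"]:
    d=dict(np.load(f"{n}0.npz")); P=cloud(d)
    for m in comps(purple(d["image"])):
        p=P[m]; p=p[np.abs(p[:,2]-.005)<.03]
        if len(p)<50: continue
        r=cv2.minAreaRect((p[:,:2]*1000).astype(np.float32)); print(n,"purple",r,np.percentile(p[:,2],[5,50,95]).round(4))
    # pad pieces: z bands, near pad
    reg=(np.abs(P[...,0]-.52)<.16)&(P[...,1]>.05)&(P[...,1]<.28)
    for lo,hi in [(.009,.019),(.03,.043)]:
        for m in comps(reg&(P[...,2]>lo)&(P[...,2]<hi)&~purple(d["image"])):
            r=cv2.minAreaRect((P[m][:,:2]*1000).astype(np.float32)); print(n,lo,r,m.sum(),"pts",cv2.boxPoints(r).round().tolist())
    for nm,uv in dict(jar=(326,238),marker=(316,160),cap=(290,247),dropper=(270,170)).items():
        if n=="top": print(nm,P[uv[1],uv[0]].round(3))
d=dict(np.load("top0.npz"));s=dict(np.load("side0.npz"))
a=cv2.resize(d["image"][145:260,235:395],None,fx=5,fy=5,interpolation=cv2.INTER_CUBIC)
cv2.imwrite("pics/crop.png",a[:,:,::-1])
E
```

```text
top purple ((565.3843994140625, -2.6699981689453125), (78.37757110595703, 119.72367858886719), 89.52857971191406) [-0.0015  0.0061  0.0151]
top purple ((452.7034912109375, -141.77102661132812), (87.23847198486328, 58.794578552246094), 30.716224670410156) [-0.0022  0.0046  0.0128]
top 0.009 ((527.5032348632812, 159.89207458496094), (192.89999389648438, 129.2661590576172), 11.592559814453125) 1446 pts [[420.0, 204.0], [446.0, 77.0], [635.0, 116.0], [609.0, 243.0]]
top 0.03 ((502.85772705078125, 239.07595825195312), (174.61297607421875, 40.266937255859375), 11.386968612670898) 194 pts [[413.0, 242.0], [421.0, 202.0], [592.0, 237.0], [584.0, 276.0]]
jar [ 0.415 -0.019  0.057]
marker [0.704 0.017 0.01 ]
cap [0.381 0.115 0.009]
dropper [0.66  0.18  0.068]
side purple ((565.7415771484375, -2.842937469482422), (120.88169860839844, 89.15123748779297), 1.1965868473052979) [-0.0002  0.0048  0.0126]
side purple ((452.1124572753906, -143.678466796875), (91.18639373779297, 67.5724105834961), 29.555200576782227) [-0.0009  0.0037  0.0092]
side 0.009 ((525.8969116210938, 158.016845703125), (191.91238403320312, 139.06076049804688), 11.478184700012207) 1362 pts [[418.0, 207.0], [446.0, 71.0], [634.0, 109.0], [606.0, 245.0]]
side 0.03 ((508.81439208984375, 234.19911193847656), (187.22857666015625, 47.07914352416992), 13.06179428100586) 233 pts [[412.0, 236.0], [423.0, 190.0], [605.0, 232.0], [595.0, 278.0]]
```

View pics/crop.png

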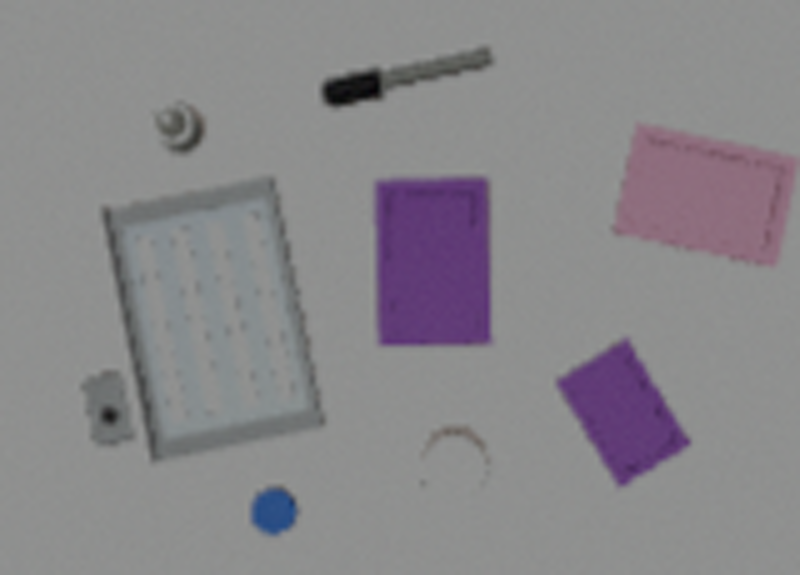

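The crop confirms the lid at crop (433,262): plain purple, hollow up. The fence is the left edge of the pad at crop (130,330), with the small box at (105,410). Pad front middle ≈ (0.540, 0.093), with its +x at yaw 101.5°. The lid is about 99 mm before the edge, turned 11°. I'll go behind it with the fingers spread along the rim.

```bash
cat >> h.py <<'E'
O=np.array([.540,.093]);YAW=np.radians(101.5)
ex=np.array([np.cos(YAW),np.sin(YAW)]);ey=np.array([-ex[1],ex[0]])
Q=[0,np.cos((YAW-np.pi/2)/2),np.sin((YAW-np.pi/2)/2),0]
def W(x,y,z): return [*(O+x*ex+y*ey),z]
def padf(p): r=np.asarray(p)[...,:2]-O; return np.stack([r@ex,r@ey,np.asarray(p)[...,2]],-1)
def st(readout):
    o=readout.get_obs();f=o["wrist_force"];p=padf(o["ee_pos"])
    return o["t"],p,np.array([f[:2]@ex,f[:2]@ey,f[2]])
E
python3 - <<'E'
from h import *; from workcell import robot,readout,eyes
print(robot.inverse_kinematics(W(-.185,-.006,.12),Q),[robot.inverse_kinematics(W(x,-.006,.02),Q) is not None for x in(-.185,-.05,.05)])
robot.set_gripper(.06)
robot.movep(W(-.185,-.006,.10),Q)
robot.line_to(W(-.185,-.006,.015),max_speed=.15)
print(st(readout))
for i in range(12):
    z=.012-.002*i
    robot.line_to(W(-.185,-.006,z),max_speed=.03); t,p,f=st(readout); print(round(t,2),z,p.round(4),f.round(2))
    if f[2]>3: break
E
```

```text
[-0.43830139  0.53023357  0.70494368  1.88310492 -0.43642747  0.887148
  0.68206379] [True, True, True]
(4.1583, array([-0.18540127, -0.00649936,  0.01552927]), array([0.97550222, 0.02631649, 0.26595612]))
4.41 0.012 [-0.185  -0.0064  0.0126] [-0.48 -0.48  0.95]
4.66 0.01 [-0.1849 -0.006   0.01  ] [-0.09 -0.39 -0.32]
4.91 0.008 [-0.185  -0.0059  0.0078] [-0.59  0.65  0.36]
5.16 0.006 [-0.185  -0.0059  0.0058] [-0.    0.27  0.82]
5.41 0.004 [-0.185  -0.0059  0.0038] [-0.18  0.31 -0.37]
5.66 0.002 [-0.185  -0.0059  0.0019] [-0.32  0.31 -0.06]
5.91 0.0 [-1.85e-01 -5.90e-03 -1.00e-04] [-0.34  0.23 -0.41]
6.16 -0.002 [-0.1849 -0.0059 -0.0021] [0.06 0.12 0.62]
6.41 -0.004 [-0.1849 -0.0059 -0.0042] [ 0.19 -0.04  1.02]
6.66 -0.006000000000000002 [-0.1852 -0.0063 -0.005 ] [0.21 2.04 7.6 ]
```

Bench contact came at TCP z = −0.005, so the fingertips sit 5 mm above the TCP at this opening. Now I'll push the lid to the pad.

Run:
```python
from h import *; from workcell import robot,readout,eyes
z=-.002
robot.line_to(W(-.185,-.006,z),max_speed=.05)
robot.line_to(W(-.110,-.006,z),max_speed=.06); print(st(readout))
for i in range(14):
    x=-.108+.002*i
    robot.line_to(W(x,-.006,z),max_speed=.03); t,p,f=st(readout); print(round(t,2),round(x,3),p.round(4),f.round(2))
    if f[0]<-4: break
d=eyes.get_image("side"); P=cloud(d); np.savez("side1.npz",**d)
for m in comps(purple(d["image"]))[:]:
    p=padf(P[m]); p=p[(abs(p[:,2]-.01)<.03)&(abs(p[:,1])<.09)&(p[:,0]>-.13)]
    if len(p)>50: print(cv2.minAreaRect((p[:,:2]*1000).astype(np.float32)))
cv2.imwrite("pics/side1.png",cv2.resize(d["image"][130:270,230:430],None,fx=4,fy=4,interpolation=cv2.INTER_CUBIC)[:,:,::-1])
```

```text
(8.3083, array([-0.11050212, -0.00598364, -0.00192192]), array([-0.27499232,  0.43309914,  0.11024305]))
8.56 -0.108 [-0.1081 -0.006  -0.002 ] [ 0.21  0.35 -0.41]
8.81 -0.106 [-0.1058 -0.006  -0.002 ] [-0.12 -1.26  0.17]
9.06 -0.104 [-0.1037 -0.006  -0.002 ] [ 0.65  0.11 -0.01]
9.31 -0.102 [-0.1017 -0.006  -0.002 ] [1.13 0.11 0.48]
9.56 -0.1 [-0.0998 -0.006  -0.002 ] [-0.39 -0.27 -0.56]
9.81 -0.098 [-0.0978 -0.0061 -0.002 ] [ 0.85 -0.59  0.02]
10.06 -0.096 [-0.0958 -0.006  -0.002 ] [-0.27  0.18 -0.41]
10.31 -0.094 [-0.0938 -0.006  -0.002 ] [-0.21 -0.15 -0.  ]
10.56 -0.092 [-0.0918 -0.006  -0.002 ] [ 0.33 -0.24  0.55]
10.81 -0.09 [-0.0908 -0.0059 -0.0019] [-2.89  0.95 -0.24]
11.06 -0.088 [-0.0907 -0.0058 -0.0018] [-7.09 -0.07 -0.71]
((-23.573965072631836, -28.79126739501953), (37.8316535949707, 38.6213493347168), 74.17208862304688)
```

View pics/side1.png

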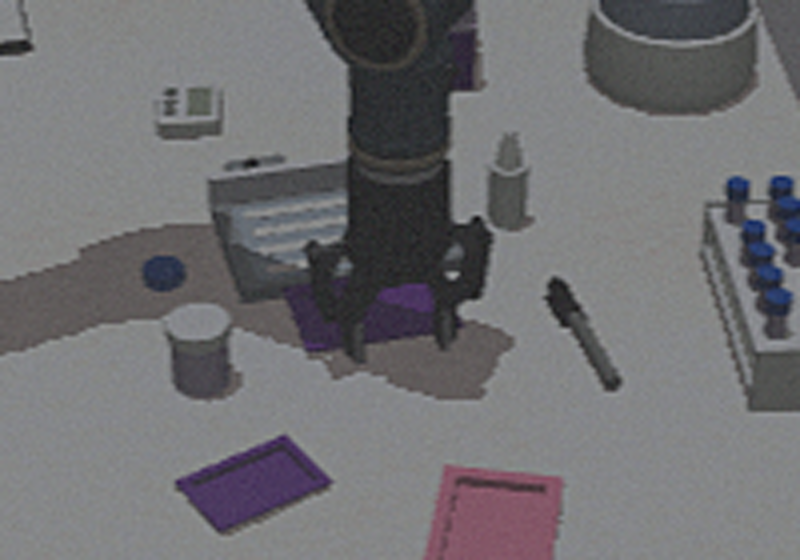

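The lid is square against the pad: the rim corners are at (290,290) and (460,325) in the crop, with both fingertips behind its far rim at (355,350) and (445,340). Force rose at TCP x = −0.0905. Now I'll move up along an arc, holding pressure, to about 40°.

```bash
cat >> h.py <<'E'
def arc(deg,press):
    a=np.radians(deg);c,s=np.cos(a),np.sin(a)
    zb=max(0,.010*c-.008*s)
    return W(-.0905+.084*(1-c)+press,-.006,-.002+zb-.010+.084*s)
E
python3 - <<'E'
from h import *; from workcell import robot,readout,eyes
pr=.003
for a in range(4,45,4):
    robot.line_to(arc(a,pr),max_speed=.04); t,p,f=st(readout); print(round(t,2),a,round(pr,4),p.round(4),f.round(2))
    if f[0]>-4: pr+=.001
    if f[0]<-10: pr-=.001
d=eyes.get_image("side")
cv2.imwrite("pics/side2.png",cv2.resize(d["image"][130:270,230:430],None,fx=4,fy=4,interpolation=cv2.INTER_CUBIC)[:,:,::-1])
E
```

```text
11.39 4 0.003 [-0.0905 -0.0059  0.0038] [-7.96  1.   -0.77]
11.68 8 0.003 [-0.09   -0.0059  0.009 ] [-7.4   0.99  0.73]
11.96 12 0.003 [-0.0893 -0.006   0.0143] [-8.63  0.18  0.3 ]
12.24 16 0.003 [-0.0882 -0.006   0.0193] [-7.72  0.61  2.  ]
12.52 20 0.003 [-0.0868 -0.0062  0.0244] [-8.52  1.1   3.06]
12.79 24 0.003 [-0.0836 -0.0067  0.0291] [-6.64  1.09  3.59]
13.07 28 0.003 [-0.0811 -0.0067  0.0337] [-7.01  0.68  3.22]
13.34 32 0.003 [-0.0781 -0.0067  0.038 ] [-8.09  0.33  4.31]
13.62 36 0.003 [-0.0714 -0.0064  0.0411] [-1.73 -0.14  0.9 ]
13.93 40 0.004 [-0.0657 -0.0059  0.0443] [-1.05  0.09 -0.1 ]
14.22 44 0.005 [-0.0613 -0.0059  0.048 ] [-0.14 -0.02  0.17]
```

View pics/side2.png

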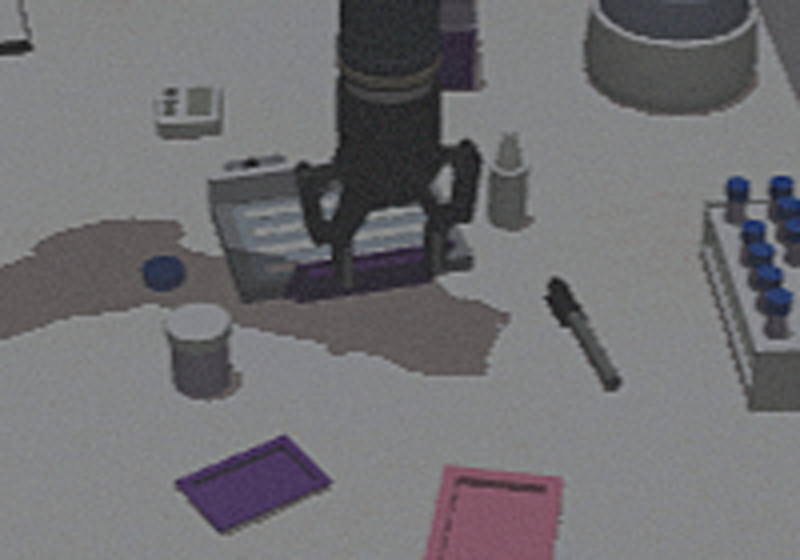

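The lid is tipped up against the pad edge (purple band at (290-470,250-300)) with the fingers still in front of it, but the pressure has dropped. I'll check its angle from depth.

Run:
```python
from h import *; from workcell import robot,readout,eyes
d=eyes.get_image("side");P=padf(cloud(d));h=cv2.cvtColor(d["image"],cv2.COLOR_RGB2HSV)
m=cv2.inRange(h,(130,70,20),(160,255,255))>0
m&=(P[...,0]>-.1)&(P[...,0]<.03)&(abs(P[...,1])<.08)&(P[...,2]<.1)
p=P[m];print(len(p),st(readout))
for lo in np.arange(-.005,.08,.006):
    q=p[(p[:,2]>=lo)&(p[:,2]<lo+.006)]
    if len(q): print(lo.round(3),len(q),np.percentile(q[:,0],[10,50,90]).round(4),np.percentile(q[:,1],[2,98]).round(3))
A=np.c_[p[:,2],np.ones(len(p))];k=np.linalg.lstsq(A,p[:,0],rcond=None)[0];print(k,np.degrees(np.arctan2(1,k[0])))
```

```text
63 (14.325, array([-0.06161425, -0.00590565,  0.04789204]), array([0.04050708, 0.12116336, 0.47378625]))
0.037 1 [-0.0387 -0.0387 -0.0387] [0.042 0.042]
0.049 6 [-0.0483 -0.0472 -0.0441] [-0.008  0.035]
0.055 32 [-0.0521 -0.0473 -0.0447] [-0.032  0.053]
0.061 14 [-0.0521 -0.0494 -0.0453] [-0.05  0.06]
0.067 10 [-0.0554 -0.052  -0.0504] [-0.023  0.056]
[-0.40473446 -0.02411745] 112.03487595250787
```

The depth points put the top rim at about (−0.052, z 0.065), so the lid stands at about 50° and the fingers touch its panel corner. Now I'll push horizontally toward the pad at that height.

Run:
```python
from h import *; from workcell import robot,readout,eyes
for i,x in enumerate(np.arange(-.055,.0191,.006)):
    robot.line_to(W(x,-.004,.051),max_speed=.04); t,p,f=st(readout); print(round(t,2),p.round(4),f.round(2))
    if abs(f).max()>18: break
robot.hold(.3)
d=eyes.get_image("side")
cv2.imwrite("pics/side3.png",cv2.resize(d["image"][130:270,230:430],None,fx=4,fy=4,interpolation=cv2.INTER_CUBIC)[:,:,::-1])
```

```text
14.67 [-0.056  -0.0049  0.0519] [-3.48 -0.94  3.5 ]
14.97 [-0.0539 -0.0051  0.0531] [-9.74  1.1  12.6 ]
15.27 [-0.0514 -0.0053  0.0545] [-16.61   3.75  22.07]
```

View pics/side3.png

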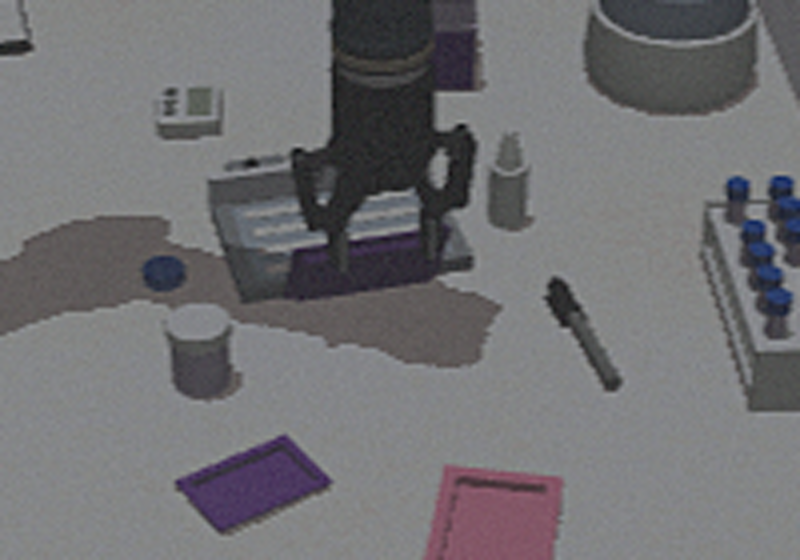

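Both fingertips now sit in the corner between wall and flange. The force of about 27 N points along the lid, and the lid is at roughly 55°. I'll rotate the tips about the pivot rim with force feedback on the radius.

Run:
```python
from h import *; from workcell import robot,readout,eyes
r=.0755
for a in list(range(54,87,4)):
    al=np.radians(a);u=np.array([-np.cos(al),np.sin(al)])
    robot.line_to(W(r*u[0]-.007,-.005,.002+r*u[1]-.005),max_speed=.04)
    t,p,f=st(readout); fr=u@f[[0,2]]; print(round(t,2),a,round(r,4),p.round(4),f.round(2),round(fr,1))
    if abs(f).max()>25: print("stop");break
    r+= np.clip((fr-3)*.0004,-.001,.003)
d=eyes.get_image("side")
cv2.imwrite("pics/side4.png",cv2.resize(d["image"][130:270,230:430],None,fx=4,fy=4,interpolation=cv2.INTER_CUBIC)[:,:,::-1])
```

```text
16.04 54 0.0755 [-0.05   -0.0045  0.0574] [0.18 0.21 1.24] 0.9
16.32 58 0.0747 [-0.0458 -0.0047  0.0601] [ 0.21 -0.25  0.65] 0.4
16.61 62 0.0737 [-0.0415 -0.0049  0.0622] [-0.95  0.82  3.46] 3.5
16.88 66 0.0739 [-0.0366 -0.005   0.0646] [-1.78  0.68  2.01] 2.6
17.16 70 0.0737 [-0.0318 -0.0051  0.0664] [-1.2   2.05  2.5 ] 2.8
17.43 74 0.0736 [-0.0268 -0.0052  0.0678] [-1.14  0.85  1.33] 1.6
17.71 78 0.073 [-0.0218 -0.0054  0.0686] [-0.34  0.74  2.99] 3.0
17.98 82 0.073 [-0.0164 -0.0048  0.069 ] [-0.63 -0.54  1.1 ] 1.2
18.26 86 0.0723 [-0.0115 -0.0049  0.0689] [-0.2  -0.07  1.36] 1.4
```

View pics/side4.png

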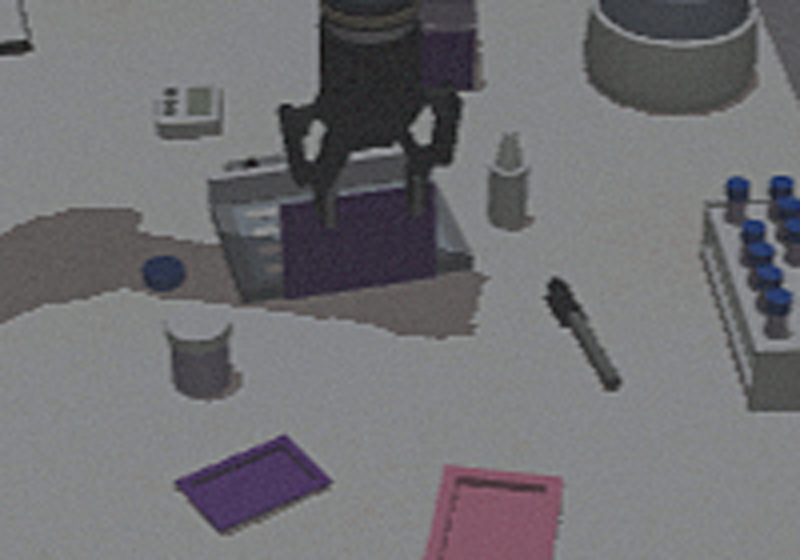

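The lid now stands nearly upright against the pad's front edge, panel facing the camera at (285-437,190-295), with the tips near its top edge at (328,225) and (418,213). Next I push it over.

Run:
```python
from h import *; from workcell import robot,readout,eyes
for i,x in enumerate(np.arange(-.006,.0321,.006)):
    robot.line_to(W(x,-.005,.069),max_speed=.04); t,p,f=st(readout); print(round(t,2),p.round(4),f.round(2))
    if abs(f).max()>15: print("stop"); break
robot.hold(.3)
d=eyes.get_image("side")
cv2.imwrite("pics/side5.png",cv2.resize(d["image"][130:270,230:430],None,fx=4,fy=4,interpolation=cv2.INTER_CUBIC)[:,:,::-1])
P=padf(cloud(d));h=cv2.cvtColor(d["image"],cv2.COLOR_RGB2HSV)
m=(cv2.inRange(h,(130,70,20),(160,255,255))>0)&(P[...,0]>-.06)&(P[...,0]<.12)&(abs(P[...,1])<.1)&(P[...,2]<.1)
p=P[m]; print(len(p),np.percentile(p,[2,50,98],axis=0).round(4)); print(cv2.minAreaRect((p[:,:2]*1000).astype(np.float32)))
```

```text
18.61 [-0.0055 -0.0049  0.0689] [ 0.14 -0.59 -0.09]
18.91 [ 0.0005 -0.005   0.069 ] [-0.26  0.09 -0.55]
19.21 [ 0.0064 -0.005   0.069 ] [-0.09  0.69  0.08]
19.51 [ 0.0124 -0.005   0.069 ] [-0.29  0.72 -0.68]
19.81 [ 0.0184 -0.005   0.069 ] [0.49 0.29 0.51]
20.11 [ 0.0244 -0.005   0.069 ] [-0.11 -0.36  0.56]
20.41 [ 0.0304 -0.005   0.0689] [0.15 0.5  0.49]
394 [[-0.0234 -0.0536  0.0133]
 [ 0.0091  0.0062  0.0223]
 [ 0.0511  0.061   0.0276]]
((15.34579086303711, 2.76788330078125), (120.64965057373047, 88.79129791259766), 87.10476684570312)
```

View pics/side5.png

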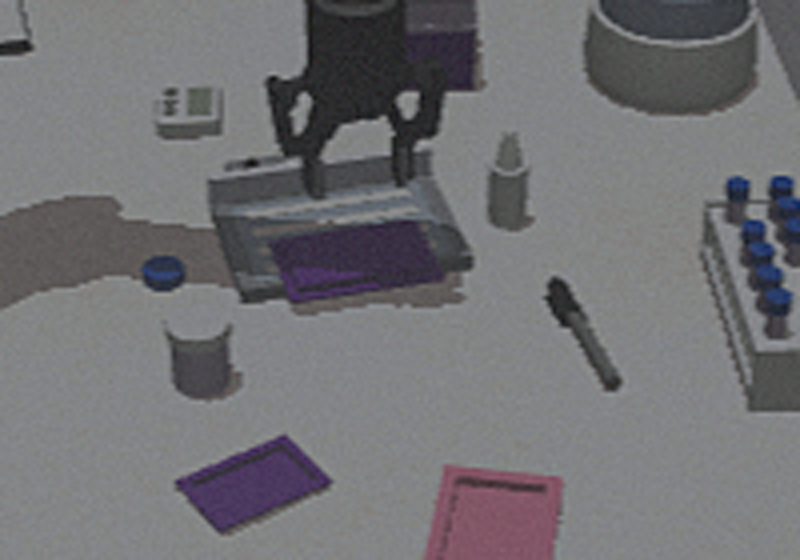

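The lid has flipped onto the pad, hollow down: crop (270-445,225-300), centre ≈ (0.016, 0.003) in the pad frame, with the front rim overhanging about 25 mm. Next I go behind it, set the tips just above the flange (z ≈ 18 mm), and push on the wall to the fence.

Run:
```python
from h import *; from workcell import robot,readout,eyes
y=.003
robot.line_to(W(.03,y,.085)); robot.line_to(W(-.055,y,.085)); robot.line_to(W(-.055,y,.0135),max_speed=.1)
robot.line_to(W(-.03,y,.0135),max_speed=.06); print(st(readout))
robot.line_to(W(.025,y,.0135),max_speed=.05); print(st(readout))
for x in np.arange(.028,.056,.002):
    robot.line_to(W(x,y,.0135),max_speed=.03); t,p,f=st(readout); print(round(t,2),round(x,3),p.round(4),f.round(2))
    if f[0]<-5: break
p=st(readout)[1]
robot.line_to(W(p[0]-.03,y,.0135),max_speed=.1); robot.line_to(W(p[0]-.06,y,.15))
robot.movep(W(-.2,y,.2),Q)
for n in ["side","top"]:
    d=eyes.get_image(n);P=padf(cloud(d));h=cv2.cvtColor(d["image"],cv2.COLOR_RGB2HSV)
    m=(cv2.inRange(h,(130,70,20),(160,255,255))>0)&(P[...,0]>-.06)&(P[...,0]<.15)&(abs(P[...,1])<.1)&(P[...,2]<.05)
    p=P[m]; print(n,len(p),np.percentile(p,[2,50,98],axis=0).round(4),cv2.minAreaRect((p[:,:2]*1000).astype(np.float32)))
    if n=="side": a=d["image"][130:270,230:430]
    else: b=d["image"][140:280,220:420]
cv2.imwrite("pics/fin.png",cv2.resize(np.hstack([a,b]),None,fx=2,fy=2,interpolation=cv2.INTER_CUBIC)[:,:,::-1])
print(readout.get_obs()["t"])
```

```text
(23.175, array([-0.02961009,  0.00291689,  0.01359641]), array([ 0.14571421, -0.0871074 ,  0.24439247]))
(24.425, array([0.02467739, 0.00303549, 0.01351075]), array([-0.39803962,  0.05643125, -0.51886417]))
24.68 0.028 [0.0281 0.003  0.0135] [-0.49  1.42  0.81]
24.93 0.03 [0.0302 0.003  0.0135] [-0.73  0.45  0.3 ]
25.18 0.032 [0.0322 0.003  0.0135] [ 0.18 -0.22 -0.16]
25.43 0.034 [0.0342 0.003  0.0135] [-0.97  0.12  0.57]
25.68 0.036 [0.0363 0.003  0.0135] [0.65 0.58 0.59]
25.93 0.038 [0.0382 0.003  0.0135] [1.18 0.05 0.36]
26.18 0.04 [0.0402 0.003  0.0135] [-0.02 -0.98 -0.02]
26.43 0.042 [0.0421 0.003  0.0135] [ 0.11 -0.29 -0.14]
26.68 0.044 [0.0424 0.0031 0.0135] [-4.59  0.28 -0.22]
26.93 0.046 [0.0425 0.0031 0.0136] [-8.73  1.46 -0.22]
side 441 [[ 0.0445 -0.0582  0.0129]
 [ 0.0793  0.0116  0.022 ]
 [ 0.1224  0.06    0.0272]] ((86.82205200195312, 1.3367805480957031), (125.51013946533203, 93.9001235961914), 87.02910614013672)
top 750 [[ 0.0489 -0.0572  0.0127]
 [ 0.0883  0.002   0.0231]
 [ 0.1292  0.0601  0.0312]] ((89.03143310546875, 0.7995872497558594), (123.05007934570312, 84.17749786376953), 89.87644958496094)
29.375
```

View pics/fin.png

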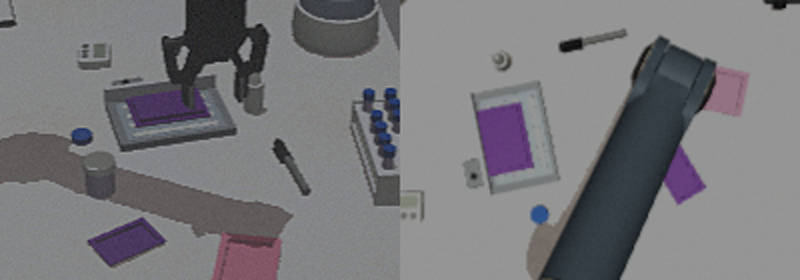

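The lid lies flat against the fence: side view (125-210,92-125), top view (480-530,105-175). It is square to the pad, and the bystanders are in place. The arm is clear, so I'm handing in.

```bash
python3 -c "
from workcell import robot
robot.hold(.3); robot.job_done()"
```

```text
the job is handed in; nothing more can be done
```

I pushed the purple lid to the pad and tipped it up on its near rim. It then went over onto the pad, hollow side down, and I pushed it along the top to the fence. Only fingertip pushes were used, and the job was handed in at about 30 s of the 53 s allowed.

**Last checks:**
- **Against the fence:** the force rose to about 9 N when the rim met the fence. The cameras put the lid's centre about 1 mm off the pad's middle line, and the lid square to within about 3° by the side view and 0.2° by the top view. Its top face is about 23 mm above the bench, as it should be lying flat.
- **Bystanders:** those visible in the last picture looked unmoved; I did not measure them again.
- **Robot:** the arm was clear of everything at hand-in.

**Disagreements:** the cameras put the lid's centre at x = 87 and 89 mm, but 83 mm is the most the fence allows. My estimate of the pad's position is therefore off by about 4 to 6 mm. This does not affect the fit, because the contact force and the pictures both show the lid against the fence.

During tipping, one push along the lid reached about 27 N at the wrist before I backed off and followed the arc.

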